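Weed out the tired label clip

TASK

Three label clips hang on the pegs of the plank and one has lost its spring. Working along the row from your left to your right, grip each card by its edges and give it a steady, gentle tug of about 8 N, never over 12, straight out of its clip: a good clip holds, and its card must stay where it is. Where the card slides out, lay the card in the wooden tray, take that clip off its peg and put it in the scrap tub; leave the good clips as they hang, with their cards in, and do not disturb the other things on the bench.

Things in the scene. Friction and masses are not known exactly. Their poses are not given: they have to be found in the camera images.
- plank: length of pale timber fixed to the bench, 89 (x) x 310 (y) x 38 high; origin at the centre of its underside, x away from the robot, y to the robot's left. Three wooden pegs stand on its rear half in a row: dowels 10 in diameter and 20 high, the upper 8 mm tapered
- place_left (a point): the left-hand (as the robot sees it, +y) place on the plank: point on its top where the barrel of the clip hung there lies, give or take 3 mm (plank x = -8.5, y = 110, z = 38 mm). Its peg stands 42 mm behind this point, give or take 5 mm along plank x: the pegs were drilled by eye and their places are not given
- place_mid (a point): the middle place on the plank: point on its top where the barrel of the clip hung there lies, give or take 3 mm (plank x = -8.5, y = 0, z = 38 mm). Its peg stands 42 mm behind this point, give or take 5 mm along plank x: the pegs were drilled by eye and their places are not given
- place_right (a point): the right-hand (-y) place on the plank: point on its top where the barrel of the clip hung there lies, give or take 3 mm (plank x = -8.5, y = -110, z = 38 mm). Its peg stands 42 mm behind this point, give or take 5 mm along plank x: the pegs were drilled by eye and their places are not given
- clip_a: steel hanging clip (90 g), one of three that look alike; any may hang on any peg. Lies flat on the plank, jaw towards the robot, peg through the slot in its tail. Origin on the underside below the spring barrel; x from jaw to tail (away from the robot), z up. A good clip holds its card against 17 N or more; the tired one lets it slide out at 2 to 5 N: this cannot be seen
- clip_a_barrel (a point): centre of the spring barrel of clip_a, 12 mm above the clip's origin. The barrel is 50 long (along y), 16 front to back, its top 21 above the clip's underside: the place to take the clip from above, a finger on each end
- card_a: the label card of clip_a: stiff white plastic, 86 x 46 x 4 mm, 20 g. Origin at its very centre, x along its length, pointing to the clip. Home, it lies 55 mm in front of the clip's origin and 5 above it, the last 24 mm in the jaws; 62 mm stick out level over the front edge of the plank, 41 mm clear above the bench, to be taken from above by the two long edges
- clip_b: clip, same as clip_a. Back plate 50 wide, 3 thick, from x = -36 mm (front edge) to x = +61. Slot for the peg 26 long (x = 29 to 55), 16 wide: the clip slides freely by 0 to 16 mm towards the robot before the end of the slot comes up against the peg, how far differs from clip to clip. It comes off by lifting it straight up over the 20 mm peg
- clip_b_barrel (a point): centre of the spring barrel of clip_b, 12 mm above the clip's origin. The barrel is 50 long (along y), 16 front to back, its top 21 above the clip's underside: the place to take the clip from above, a finger on each end
- card_b: the label card of clip_b: stiff white plastic, 86 x 46 x 4 mm, 20 g. Origin at its very centre, x along its length, pointing to the clip. Home, it lies 55 mm in front of the clip's origin and 5 above it, the last 24 mm in the jaws; 62 mm stick out level over the front edge of the plank, 41 mm clear above the bench, to be taken from above by the two long edges
- clip_c: clip, same as clip_a. A sprung jaw hinged in the barrel presses its lip (x = -28 mm) down on the card, which lies on the back plate; a thumb lever, 36 wide, rises behind the barrel to x = +29, 34 above the underside. When the card has left it the jaw shuts
- clip_c_barrel (a point): centre of the spring barrel of clip_c, 12 mm above the clip's origin. The barrel is 50 long (along y), 16 front to back, its top 21 above the clip's underside: the place to take the clip from above, a finger on each end
- card_c: the label card of clip_c: stiff white plastic, 86 x 46 x 4 mm, 20 g. Origin at its very centre, x along its length, pointing to the clip. Home, it lies 55 mm in front of the clip's origin and 5 above it, the last 24 mm in the jaws; 62 mm stick out level over the front edge of the plank, 41 mm clear above the bench, to be taken from above by the two long edges
- tub: open grey plastic scrap tub, 220 (x) x 160 (y) x 60 high, walls and floor 3; origin at the centre of its underside. An old bracket (44 x 30 x 40 mm) already lies in its +x half (x about +55 to +105 mm). Tub and tray may change sides
- tray: shallow open wooden card tray, 180 (x) x 130 (y) x 22 high, walls and floor 5; origin at the centre of its underside. A smaller spare tag (60 x 36 x 4 mm) already lies in its -x, +y part
- jar: bystander: glass jar of screws, 68 in diameter, 80 high; origin at the centre of its underside
- tape_roll: bystander: roll of tape lying flat, 104 in diameter, 48 high; origin at the centre of its underside
- paint_can: bystander: small paint can, 106 in diameter, 105 high; origin at the centre of its underside
- tape_measure: bystander: tape measure, 66 x 38 x 62 high; origin at the centre of its underside
- screwdriver: bystander: screwdriver lying behind the plank, about 200 long
Things that resemble listed ones, but are neither listed nor needed, are in the scene too. Leave any pink or turquoise look-alike of the card_a alone.

How it is judged:
By the outcome, as a careful person would: the job done as asked, in the order asked, and still so for the second after the job is handed in, with the robot touching nothing.
It also fails if it takes over 72 s, if anything falls off the work surface, if the arm or the gripper's body presses on something with over 40 N, if the wrist force passes 120 N, or if a joint passes its speed limit or range.

ROBOT

A 6-joint arm with a two-finger parallel gripper is mounted at the origin on the work surface. World frame = base frame: x ahead of the robot, y to its left, z up, the work surface at z = 0. Lengths are in mm, angles in rad, forces in N, time in s.
With the tool pointing down it reaches from about 350 to 775 mm from the base axis. Payload 7.3 kg.
Tool frame: the origin (TCP) lies at the centre of the arm's flange, where the gripper is bolted on; the fingertips stand 178 mm ahead of it and the grasp point (between the pads) lies 159 mm ahead of it; z points along the fingers, y is the direction in which the jaws open and shut (so a half turn about z gives the same grasp; the last joint's range is limited). The gripper opens to 92 mm and grips with 3 to 60 N. Pads are 19 mm wide; open, the fingers measure 130 mm over their backs; the gripper's body (75 mm by 190 mm) begins 47 mm behind the grasp point.
Start: joints at [-1.255, 0.342, 1.524, -0, 1.275, -0.146], TCP at [233.938, -470.001, 404.741] pointing down, gripper open.
Joint ranges: [-2.53, 2.53], [-0.77, 2.02], [0.04, 2.7], [-1, 4.14], [0.28, 2.66], [-3.11, 3.11]. Speed limits (rad/s): [2.57, 2.57, 3.14, 3.14, 3.14, 3.14].

INTERFACE

Orientations are given as [roll, pitch, yaw] about the fixed x, y, z axes, in that order (R = Rz(yaw) Ry(pitch) Rx(roll)).
In Python, from plant import get_obs, capture, close_job gives the robot as it stands. The module is installed in compiled form; this text tells all that it offers.
- The arm moves only by the shell command python3 -m pendant 'ROWS'. ROWS is JSON, a list of rows, each a list of 3 entries, a list of its own where there are three numbers: the shift along the tool's x, y, z in m, then the turn, a rotation vector about the tool's x, y, z in rad, then the finger opening in m, from 0 to 0.0918. In form: [[[tx, ty, tz], [wx, wy, wz], fingers], ...]. A call has 1 to 10 rows; each row is the pose to reach, as a shift and turn from the pose commanded when the call began, along the tool's axes at that moment; what a row does not reach only later rows make up. A row lasts 1/12 s, in which the tool goes at most 41.7 mm and 7.16 degrees, less where a joint would pass 70% of its speed; a pose out of reach is approached as far as the arm can. A call with a gripper value outside its range is refused whole. The fingers move at their own pace and stop on an object; the grip force is fixed at half the most. Time passes only in rows, so rows that repeat a pose let the fingers close. It gives the time, the measured TCP pose, the force and the opening at its end, in the units of the state.
- get_obs(): the state, without advancing time (a new reading comes with each control period).
- capture(name): name is "scene" or "top"; returns a dict with "color" (400x640x3 uint8, red, green, blue), "mtx" (3x3 intrinsics, pixels), "rvec" (rotation vector, rad) and "tvec" (3), from world to camera coordinates, as OpenCV has them. Camera axes: x right, y down, z forward; pixel columns grow to the right and rows downward; lengths in mm; the calibration is good to about 2 mm. A picture is of the moment at which its call begins. There is no depth.
- close_job(): hands the job in, once; it reports no verdict.
The state is a dict: "time": time; "joint_positions": joint angles; "dq": joint speeds; "tau": joint torques, N m; "tool_pos": TCP position; "tcp_rot": TCP orientation; "contact_force": force on the tool from outside, world axes, zero at the start; "moment": the same for the moment, N m; "grip_width": finger opening in mm.
Only numpy, scipy, OpenCV 4.12 (cv2) and the standard library are available. Lean on these libraries where they do the work, as an engineer would, in place of code of your own. Each camera call takes 0.05 s, during which the arm holds its last target. There are 200 camera calls.

## Working session

There is one attempt and no reset: what is moved stays moved. The work goes in short steps, Python scripts to look and compute and a shell command to move; the robot and the scene stay as the last step left them, time stands still between calls to the robot, and variables do not carry over. Pictures are saved under pics/ and viewed, about 8 in all and at most 12, crops included, and the job is handed in when it is done.

```bash
mkdir -p pics; cat > h.py <<'E'
import numpy as np, cv2
from plant import get_obs, capture, close_job
def cap(n):
    c=capture(n); return c
def px2w(c,u,v,z):
    K=np.array(c["mtx"]);R=cv2.Rodrigues(np.array(c["rvec"],float))[0];t=np.array(c["tvec"],float).ravel()
    d=R.T@np.linalg.inv(K)@np.array([u,v,1.]);o=-R.T@t
    return o+d*(z-o[2])/d[2]
def w2px(c,p):
    return cv2.projectPoints(np.array(p,float).reshape(-1,1,3),np.array(c["rvec"],float),np.array(c["tvec"],float),np.array(c["mtx"]),None)[0].reshape(-1,2)
def save(c,n,box=None,s=1):
    im=c["color"][:,:,::-1]
    if box: im=im[box[1]:box[3],box[0]:box[2]]
    cv2.imwrite("pics/"+n,cv2.resize(im,None,fx=s,fy=s,interpolation=cv2.INTER_CUBIC))
E
python3 - <<'E'
from h import *
for n in("scene","top"):
    c=cap(n);save(c,n+"0.png",s=1.25);print(n,np.round(c["mtx"],1).tolist(),np.round(c["rvec"],4).ravel().tolist(),np.round(c["tvec"],1).ravel().tolist())
    import pickle;pickle.dump(c,open(n+"0.pkl","wb"))
print(get_obs())
E
```

```text
scene [[385.6, 0.0, 316.4], [0.0, 385.6, 199.6], [0.0, 0.0, 1.0]] [1.6559, 1.7721, -0.8298] [44.8, -324.3, 1450.7]
top [[448.1, 0.0, 312.2], [0.0, 448.1, 199.2], [0.0, 0.0, 1.0]] [2.1624, -2.1127, 0.18] [7.2, 561.3, 998.1]
{'time': 0.1, 'joint_positions': array([-1.25500725e+00,  3.42675405e-01,  1.52491326e+00, -1.47655268e-05,
        1.27541109e+00, -1.46002217e-01]), 'dq': array([-0.00103251, -0.00082429, -0.00180537, -0.00068444,  0.00087102,
       -0.00048427]), 'tau': array([ 2.45959767e-03, -4.32002628e+01, -2.44694245e+01,  7.19925016e-02,
        5.26732416e-02, -4.73030127e-05]), 'tool_pos': array([ 233.8958925 , -469.88982528,  404.10555745]), 'tcp_rot': array([-3.14019847e+00, -1.90740787e-04,  4.61795468e-01]), 'contact_force': array([ 0.84251278, -0.38937967,  0.0617414 ]), 'moment': array([-0.00088392, -0.00089479, -0.01472625]), 'grip_width': 91.76747681144619}
```

View pics/scene0.png

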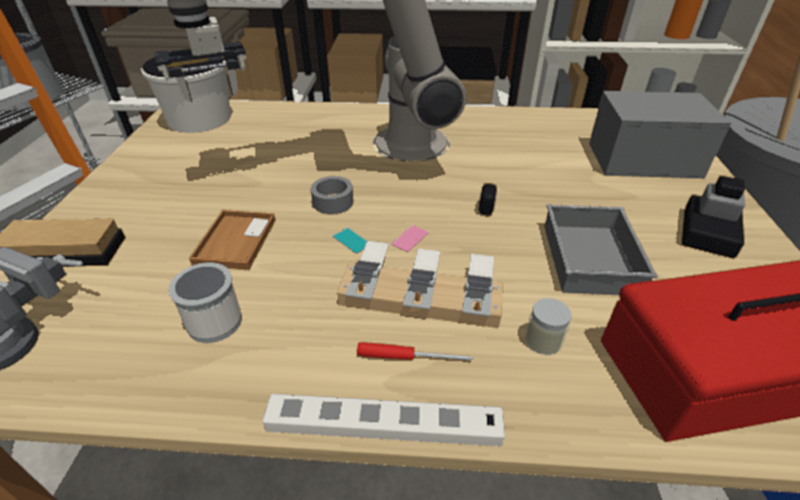

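View pics/top0.png

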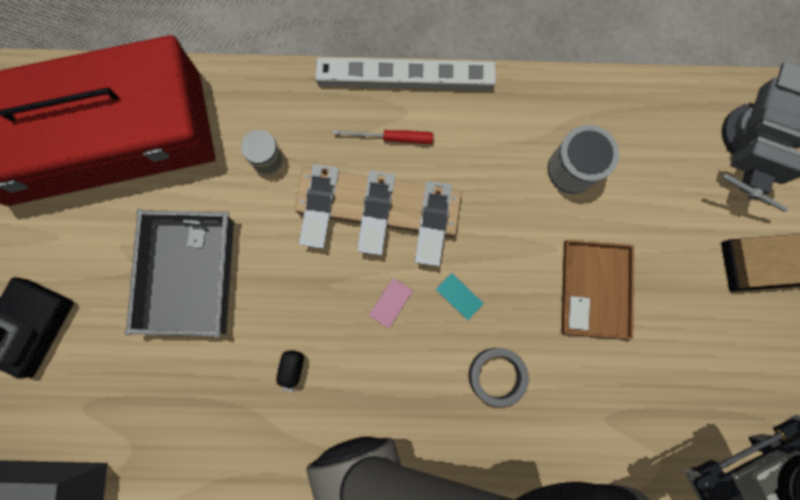

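Top view has +x up and +y left: tub at (182,273), tray at (597,290), and the three white cards at (316,228), (374,235), (432,246). The pink (390,302) and turquoise (459,296) look-alikes lie on the bench and are not for use. I'll enlarge the plank next.

```bash
python3 - <<'E'
from h import *
import pickle
c=pickle.load(open("top0.pkl","rb"))
save(c,"crop1.png",(230,125,380,220),5.3)
for n,p in dict(cam=(312,199)).items(): pass
f=lambda u,v,z:px2w(c,u/1.25,v/1.25,z).round(0)[:2]
print("tray rim",[f(*p,22) for p in((565,242),(633,243),(631,338),(562,335))])
print("tub rim",[f(*p,60) for p in((138,212),(229,212),(223,334),(129,333))])
print("bracket",f(196,237,40))
R=cv2.Rodrigues(np.array(c["rvec"]))[0];print("cam",-R.T@np.array(c["tvec"]).ravel())
print("jar top",f(260,145,80),"can top",f(589,152,105),"tape roll",f(499,376,48))
E
```

```text
tray rim [array([ 587., -314.]), array([ 588., -445.]), array([ 408., -432.]), array([ 410., -304.])]
tub rim [array([617., 489.]), array([621., 321.]), array([397., 316.]), array([395., 484.])]
bracket [576. 385.]
cam [ 390.43141768   22.44769729 1076.24067422]
jar top [745. 267.] can top [ 738. -336.] tape roll [ 334. -180.]
```

View pics/crop1.png

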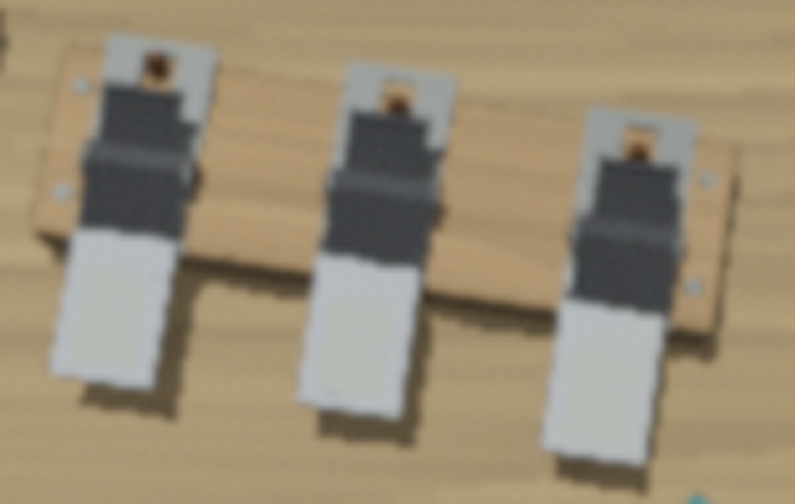

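```bash
cat >> h.py <<'E'
def toolstep(p,yaw,z=None):
    """shift in tool axes (mm) from current pose to grasp point p=(x,y,z of grasp pt), turn about tool z"""
    from scipy.spatial.transform import Rotation as R
    o=get_obs();r=R.from_euler("xyz",o["tcp_rot"]);t=np.array(p,float)+[0,0,159]
    # target: tool down; R=Rz(yaw)Rx(pi)
    g=R.from_euler("xyz",[np.pi,0,yaw])
    return (r.inv().apply(t-o["tool_pos"])/1000).round(4),(r.inv()*g).as_rotvec().round(4)
E
python3 - <<'E'
from h import *
import pickle
c=pickle.load(open("top0.pkl","rb"))
f=lambda u,v,z:px2w(c,230+(u+.5)/5.3-.5,125+(v+.5)/5.3-.5,z)
C=dict(L=[(50,375),(153,390),(180,238),(72,230)],M=[(298,402),(402,418),(422,268),(318,253)],R=[(543,450),(645,466),(665,312),(562,300)])
for n,q in C.items():
    w=[f(*p,45) for p in q]; fm=(w[0]+w[1])/2
    e=w[0]-w[1]; print(n,"front mid",fm.round(1),"width",np.linalg.norm(e).round(1),"yaw from front",np.arctan2(-e[0],e[1]).round(3))
P=[f(*p,38) for p in((70,42),(740,148),(715,335),(37,232))]
print(np.round(P,1)[:,:2].tolist()); ctr=np.mean(P,0);e=(P[0]+P[3]-P[1]-P[2])/2
yaw=np.arctan2(-e[0],e[1]);print("ctr",ctr,"len",np.linalg.norm(e),"yaw",yaw)
Rm=np.array([[np.cos(yaw),-np.sin(yaw)],[np.sin(yaw),np.cos(yaw)]])
for n,q in C.items():
    w=[f(*p,45) for p in q]; fm=((w[0]+w[1])/2)[:2]; print(n,"plank frame",(Rm.T@(fm-ctr[:2])).round(1),"nominal -106.5")
for n,p,z in(("pegL",(157,66),57),("pegM",(397,100),57),("pegR",(637,147),57)): print(n,(Rm.T@(f(*p,z)[:2]-ctr[:2])).round(1))
o=get_obs()
for n,yy in(("L",0),):print(toolstep((500,150,200),yaw),toolstep((500,150,200),yaw+np.pi))
E
```

```text
L front mid [563.4 168.4  45. ] width 45.9 yaw from front -0.123
M front mid [553.8  58.7  45. ] width 46.3 yaw from front -0.131
R front mid [535.  -48.8  45. ] width 45.2 yaw from front -0.134
[[720.9, 190.8], [678.7, -113.5], [592.5, -102.6], [632.2, 201.3]]
ctr [656.09286351  44.01313907  38.        ] len 306.85619288030136 yaw -0.13385939177759248
L plank frame [-108.4  110.9] nominal -106.5
M plank frame [-103.4    0.9] nominal -106.5
R plank frame [-107.6 -108.2] nominal -106.5
pegL [ 34.3 110.1]
pegM [35.6  2.2]
pegR [  31.1 -106.2]
(array([ 0.5144, -0.4363,  0.0458]), array([-1.400e-03,  2.000e-04,  5.957e-01])) (array([ 0.5144, -0.4363,  0.0458]), array([-3.0000e-04, -1.8000e-03, -2.5459e+00]))
```

```bash
python3 -m pendant '[[[0.600,-0.4105,0.125],[0,0,0.595],0.0918],[[0.600,-0.4105,0.125],[0,0,0.595],0.0918],[[0.600,-0.4105,0.125],[0,0,0.595],0.0918],[[0.600,-0.4105,0.125],[0,0,0.595],0.0918],[[0.600,-0.4105,0.125],[0,0,0.595],0.0918],[[0.600,-0.4105,0.125],[0,0,0.595],0.0918],[[0.600,-0.4105,0.125],[0,0,0.595],0.0918],[[0.600,-0.4105,0.125],[0,0,0.595],0.0918],[[0.600,-0.4105,0.125],[0,0,0.595],0.0918],[[0.600,-0.4105,0.125],[0,0,0.595],0.0918]]'; python3 -c "
from h import *
print(toolstep((588.2,165.1,120),-.133))"
```

```text
time: 0.93
tool_pos: [427.9, -122.1, 336.2]
tcp_rot: [3.142, 0.0, -0.133]
contact_force: [0.8, -0.3, 0.1]
grip_width: 91.8
(array([ 0.1207, -0.3059,  0.0572]), array([ 0.0001,  0.0001, -0.0004]))
```

```bash
python3 -m pendant '[[[0.120,-0.3059,0.057],[0,0,0],0.0918],[[0.120,-0.3059,0.057],[0,0,0],0.0918],[[0.120,-0.3059,0.057],[0,0,0],0.0918],[[0.120,-0.3059,0.057],[0,0,0],0.0918],[[0.120,-0.3059,0.057],[0,0,0],0.0918],[[0.120,-0.3059,0.057],[0,0,0],0.0918],[[0.120,-0.3059,0.057],[0,0,0],0.0918],[[0.120,-0.3059,0.057],[0,0,0],0.0918],[[0.120,-0.3059,0.057],[0,0,0],0.0918],[[0.120,-0.3059,0.057],[0,0,0],0.0918]]'; python3 -c "
from h import *
print(toolstep((588.2,165.1,43),-.133)); c=cap('scene'); save(c,'s1.png',(240,160,440,300),4)"
```

```text
time: 1.77
tool_pos: [587.0, 165.1, 277.9]
tcp_rot: [3.141, 0.002, -0.13]
contact_force: [-0.0, 0.3, -0.1]
grip_width: 91.8
(array([ 0.0014, -0.0002,  0.0759]), array([0.0008, 0.0023, 0.0032]))
```

View pics/s1.png

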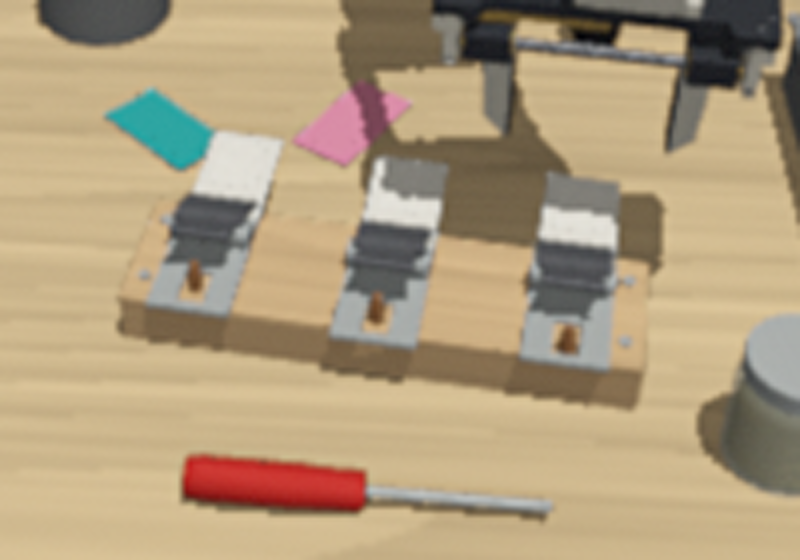

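The scene crop shows the open fingers (tips (505,130) and (680,150)) straddling the left card (580,195), with all three clips hanging. I'll lower and grip.

```bash
python3 -m pendant '[[[0,0,0.03],[0,0,0],0.0918],[[0,0,0.055],[0,0,0],0.0918],[[0,0,0.0755],[0,0,0],0.0918],[[0,0,0.0755],[0,0,0],0.0918],[[0,0,0.0755],[0,0,0],0.0918]]'; python3 -m pendant '[[[0,0,0],[0,0,0],0.07],[[0,0,0],[0,0,0],0.055],[[0,0,0],[0,0,0],0.04],[[0,0,0],[0,0,0],0.04],[[0,0,0],[0,0,0],0.04],[[0,0,0],[0,0,0],0.04],[[0,0,0],[0,0,0],0.04]]'
```

```text
time: 2.23
tool_pos: [586.6, 161.9, 203.9]
tcp_rot: [3.141, 0.002, -0.135]
contact_force: [1.1, 0.2, 0.3]
grip_width: 91.6
time: 2.82
tool_pos: [586.9, 163.3, 204.2]
tcp_rot: [-3.142, -0.0, -0.133]
contact_force: [-1.0, 0.7, -0.5]
grip_width: 49.5
```

```bash
python3 -m pendant '[[[0,0,0.001],[0,0,0],0.04],[[0,0,0.001],[0,0,0],0.04],[[0,0,0.001],[0,0,0],0.04]]'; python3 -m pendant '[[[0,0,0],[0,0,0],0.04],[[0,0,0],[0,0,0],0.04]]'
```

```text
time: 3.07
tool_pos: [587.0, 163.3, 203.2]
tcp_rot: [-3.142, -0.0, -0.133]
contact_force: [-1.8, 0.3, 2.3]
grip_width: 45.2
time: 3.23
tool_pos: [587.0, 163.3, 203.2]
tcp_rot: [-3.142, -0.0, -0.133]
contact_force: [-1.5, 0.5, 2.4]
grip_width: 45.3
```

```bash
python3 -m pendant '[[[0,0,-0.0005],[0,0,0],0.04],[[-0.001,0,-0.0005],[0,0,0],0.04],[[-0.002,0,-0.0005],[0,0,0],0.04],[[-0.002,0,-0.0005],[0,0,0],0.04]]'; python3 -m pendant '[[[-0.001,0,0],[0,0,0],0.04],[[-0.001,0,0],[0,0,0],0.04]]'
```

```text
time: 3.57
tool_pos: [585.1, 163.4, 203.6]
tcp_rot: [3.142, -0.001, -0.133]
contact_force: [1.4, 0.5, 0.6]
grip_width: 45.5
time: 3.73
tool_pos: [584.5, 163.5, 203.7]
tcp_rot: [-3.141, -0.002, -0.133]
contact_force: [3.9, -0.9, -0.2]
grip_width: 45.2
```

```bash
for i in 1 2; do python3 -m pendant '[[[-0.0005,0,0],[0,0,0],0.04],[[-0.0005,0,0],[0,0,0],0.04]]'; done
```

```text
time: 3.9
tool_pos: [584.3, 163.5, 203.9]
tcp_rot: [-3.141, -0.003, -0.133]
contact_force: [5.9, -0.3, -0.2]
grip_width: 45.1
time: 4.07
tool_pos: [584.0, 163.5, 204.0]
tcp_rot: [-3.141, -0.004, -0.133]
contact_force: [6.5, -0.7, -1.0]
grip_width: 45.4
```

```bash
python3 -m pendant '[[[-0.0005,0,0],[0,0,0],0.04],[[-0.0005,0,0],[0,0,0],0.04],[[-0.0005,0,0],[0,0,0],0.04]]'
```

```text
time: 4.32
tool_pos: [583.8, 163.6, 204.2]
tcp_rot: [-3.141, -0.005, -0.133]
contact_force: [7.8, -1.5, -0.4]
grip_width: 44.8
```

```bash
for i in 1 2; do python3 -m pendant '[[[0,0,0],[0,0,0],0.04],[[0,0,0],[0,0,0],0.04],[[0,0,0],[0,0,0],0.04]]'; done
```

```text
time: 4.57
tool_pos: [583.8, 163.5, 204.2]
tcp_rot: [-3.141, -0.005, -0.133]
contact_force: [7.5, -0.9, -0.6]
grip_width: 45.5
time: 4.82
tool_pos: [583.8, 163.5, 204.2]
tcp_rot: [-3.141, -0.005, -0.134]
contact_force: [8.8, -1.4, -1.1]
grip_width: 45.5
```

Left clip holds at a steady ~8 N. I'll ease it back to where it hung, release and rise.

```bash
python3 -m pendant '[[[0.002,0,0],[0,0,0],0.04],[[0.004,0,0],[0,0,0],0.04],[[0.0045,0,0],[0,0,0],0.04],[[0.0045,0,0],[0,0,0],0.04]]'; python3 -m pendant '[[[0,0,0],[0,0,0],0.055],[[0,0,0],[0,0,0],0.07],[[0,0,0],[0,0,0],0.0918],[[0,0,0],[0,0,0],0.0918],[[0,0,0],[0,0,0],0.0918],[[0,0,-0.03],[0,0,0],0.0918],[[0,0,-0.07],[0,0,0],0.0918],[[0,0,-0.07],[0,0,0],0.0918],[[0,0,-0.07],[0,0,0],0.0918]]'; python3 - <<'E'
from h import *
print(toolstep((553.8+25*.991,58.7-25*.133,112),-.133))
E
```

```text
time: 5.15
tool_pos: [586.4, 163.3, 203.2]
tcp_rot: [3.141, 0.002, -0.133]
contact_force: [-1.7, -0.9, 2.8]
grip_width: 45.1
time: 5.9
tool_pos: [587.7, 163.3, 276.3]
tcp_rot: [-3.14, -0.006, -0.133]
contact_force: [-0.6, 1.1, -0.4]
grip_width: 91.0
(array([0.0053, 0.1082, 0.0051]), array([-0.0015, -0.0057, -0.0001]))
```

```bash
python3 -m pendant '[[[0.002,0.036,0],[0,0,0],0.0918],[[0.004,0.072,0],[0,0,0],0.0918],[[0.005,0.108,0],[0,0,0],0.0918],[[0.005,0.108,0.0],[0,0,0],0.0918],[[0.005,0.108,0.0],[0,0,0],0.0918],[[0.005,0.108,0.03],[0,0,0],0.0918],[[0.005,0.108,0.06],[0,0,0],0.0918],[[0.005,0.108,0.074],[0,0,0],0.0918],[[0.005,0.108,0.074],[0,0,0],0.0918],[[0.005,0.108,0.074],[0,0,0],0.0918]]'; python3 - <<'E'
from h import *
print(toolstep((553.8+25*.991,58.7-25*.133,43),-.133))
E
```

```text
time: 6.73
tool_pos: [577.4, 56.5, 198.6]
tcp_rot: [3.141, 0.002, -0.132]
contact_force: [0.6, 0.6, -0.2]
grip_width: 91.7
(array([ 0.0013,  0.001 , -0.0034]), array([0.0001, 0.0023, 0.0009]))
```

```bash
python3 -m pendant '[[[0,0,-0.0035],[0,0,0],0.07],[[0,0,-0.0035],[0,0,0],0.055],[[0,0,-0.0035],[0,0,0],0.04],[[0,0,-0.0035],[0,0,0],0.04],[[0,0,-0.0035],[0,0,0],0.04],[[0,0,-0.0035],[0,0,0],0.04],[[0,0,-0.0035],[0,0,0],0.04],[[0,0,-0.0035],[0,0,0],0.04],[[0,0,-0.0035],[0,0,0],0.04]]';python3 -m pendant '[[[0,0,0],[0,0,0],0.04],[[0,0,0],[0,0,0],0.04]]'
```

```text
time: 7.48
tool_pos: [577.6, 55.5, 203.1]
tcp_rot: [3.141, 0.0, -0.133]
contact_force: [-0.5, -0.6, 0.6]
grip_width: 45.3
time: 7.65
tool_pos: [577.6, 55.5, 203.0]
tcp_rot: [3.141, 0.0, -0.133]
contact_force: [-0.5, -0.5, 0.1]
grip_width: 45.3
```

```bash
python3 -m pendant '[[[-0.001,0,0],[0,0,0],0.04],[[-0.002,0,0],[0,0,0],0.04],[[-0.003,0,0],[0,0,0],0.04],[[-0.003,0,0],[0,0,0],0.04]]'; for i in 1 2; do python3 -m pendant '[[[-0.001,0,0],[0,0,0],0.04],[[-0.001,0,0],[0,0,0],0.04]]'; done
```

```text
time: 7.98
tool_pos: [574.5, 55.9, 203.1]
tcp_rot: [3.141, -0.0, -0.133]
contact_force: [0.3, 0.8, 0.6]
grip_width: 45.3
time: 8.15
tool_pos: [573.5, 56.1, 203.1]
tcp_rot: [3.142, 0.0, -0.133]
contact_force: [0.2, 0.2, 0.2]
grip_width: 45.1
time: 8.32
tool_pos: [572.5, 56.2, 203.1]
tcp_rot: [3.142, 0.0, -0.133]
contact_force: [-0.4, -0.8, -0.7]
grip_width: 45.2
```

```bash
for i in 1 2 3 ; do python3 -m pendant '[[[-0.001,0,0],[0,0,0],0.04],[[-0.001,0,0],[0,0,0],0.04]]'|grep -E "pos|force"; done
```

```text
tool_pos: [571.5, 56.3, 203.1]
contact_force: [0.5, -0.7, 0.4]
tool_pos: [570.5, 56.4, 203.1]
contact_force: [0.0, 0.7, 0.7]
tool_pos: [569.5, 56.6, 203.0]
contact_force: [1.3, -1.0, 0.5]
```

```bash
for i in 1 2 3 ; do python3 -m pendant '[[[-0.001,0,0],[0,0,0],0.04],[[-0.001,0,0],[0,0,0],0.04]]'|grep -E "pos|force"; done
```

```text
tool_pos: [568.7, 56.7, 203.1]
contact_force: [0.7, -0.4, 0.1]
tool_pos: [567.8, 56.8, 203.2]
contact_force: [1.7, -0.3, -0.9]
tool_pos: [566.7, 57.0, 203.1]
contact_force: [2.3, -0.0, 0.1]
```

```bash
for i in 1 2 3 4; do python3 -m pendant '[[[-0.001,0,0],[0,0,0],0.04],[[-0.001,0,0],[0,0,0],0.04]]'|grep -E "pos|force"; done
```

```text
tool_pos: [565.7, 57.1, 203.1]
contact_force: [2.9, -0.2, -0.3]
tool_pos: [564.6, 57.2, 203.1]
contact_force: [2.5, -0.2, 0.6]
tool_pos: [563.6, 57.4, 203.1]
contact_force: [2.2, -0.3, -0.0]
tool_pos: [562.6, 57.5, 203.1]
contact_force: [2.1, -0.1, 0.2]
```

Middle card slides at ~2.5 N, so this is the tired clip. I'll pull it clear and lift.

```bash
python3 -m pendant '[[[-0.004,0,0],[0,0,0],0.04],[[-0.008,0,0],[0,0,0],0.04],[[-0.012,0,0],[0,0,0],0.04],[[-0.016,0,0],[0,0,0],0.04],[[-0.021,0,0],[0,0,0],0.04],[[-0.027,0,0],[0,0,0],0.04],[[-0.035,0,0],[0,0,0],0.04],[[-0.035,0,-0.03],[0,0,0],0.04],[[-0.035,0,-0.07],[0,0,0],0.04],[[-0.035,0,-0.07],[0,0,0],0.04]]'; python3 - <<'E'
from h import *
print(toolstep((518,-375.3,110),-.065))
c=cap('scene'); save(c,'s2.png',(240,160,440,300),3)
E
```

```text
time: 10.82
tool_pos: [529.1, 62.3, 279.1]
tcp_rot: [-3.141, -0.01, -0.133]
contact_force: [1.5, -0.1, 1.0]
grip_width: 45.2
(array([0.0468, 0.4353, 0.0101]), array([-0.0007, -0.01  , -0.0679]))
```

View pics/s2.png

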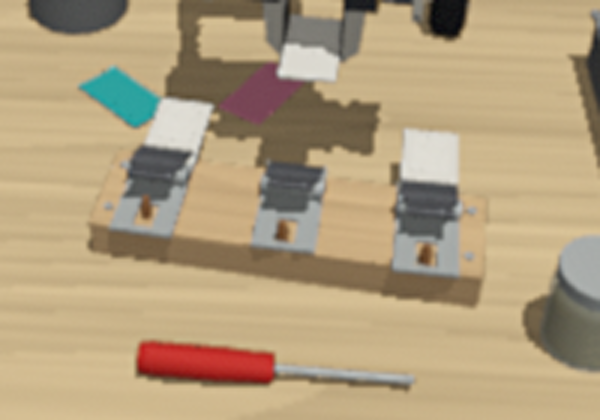

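The card is out and held at (310,60), and the empty middle clip (285,200) is still on its peg. Next, to the tray.

```bash
python3 -m pendant '[[[0.004,0.04,0],[0,0,0],0.04],[[0.009,0.08,0],[0,0,-0.03],0.04],[[0.013,0.12,0],[0,0,-0.068],0.04],[[0.017,0.16,0],[0,0,-0.068],0.04],[[0.022,0.20,0],[0,0,-0.068],0.04],[[0.026,0.24,0],[0,0,-0.068],0.04],[[0.03,0.28,0],[0,0,-0.068],0.04],[[0.034,0.32,0],[0,0,-0.068],0.04],[[0.039,0.36,0],[0,0,-0.068],0.04],[[0.043,0.4,0],[0,0,-0.068],0.04]]'; python3 -m pendant '[[[0.0065,0.035,0],[0,0,0],0.04],[[0.0065,0.035,0],[0,0,0],0.04],[[0.0065,0.035,0],[0,0,0],0.04]]';python3 - <<'E'
from h import *
print(toolstep((518,-375.3,110),-.065))
c=cap('top'); save(c,'t2.png',(380,160,560,300),4)
E
```

```text
time: 11.7
tool_pos: [516.6, -341.5, 271.8]
tcp_rot: [-3.14, 0.002, -0.065]
contact_force: [1.1, -0.2, 0.4]
grip_width: 45.6
time: 11.95
tool_pos: [520.7, -376.7, 271.3]
tcp_rot: [-3.14, 0.002, -0.068]
contact_force: [-0.0, 0.1, -0.0]
grip_width: 45.4
(array([-0.0028, -0.0012,  0.0023]), array([-0.0015,  0.0018, -0.0032]))
```

View pics/t2.png

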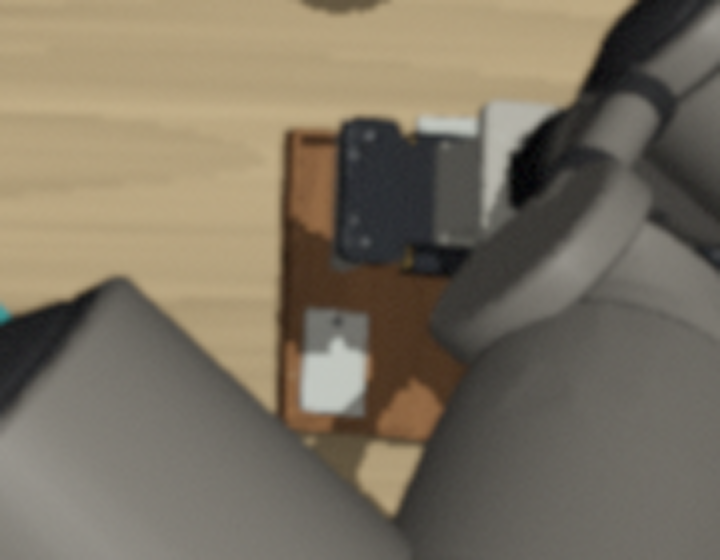

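Gripper is above the +x half of the tray, with the spare tag (335,360) clear of it. I'll lower to just above the floor and release.

```bash
python3 -m pendant '[[[-0.008,0,0.03],[0,0,0],0.04],[[-0.008,0,0.06],[0,0,0],0.04],[[-0.008,0,0.078],[0,0,0],0.04],[[-0.008,0,0.078],[0,0,0],0.04],[[-0.008,0,0.078],[0,0,0],0.04],[[-0.008,0,0.078],[0,0,0],0.04]]'
```

```text
time: 12.5
tool_pos: [514.4, -374.1, 196.4]
tcp_rot: [3.141, -0.001, -0.064]
contact_force: [-0.7, -0.3, 0.3]
grip_width: 44.8
```

```bash
python3 -m pendant '[[[0,0,0.010],[0,0,0],0.04],[[0,0,0.010],[0,0,0],0.04],[[0,0,0.010],[0,0,0],0.04]]'; python3 -m pendant '[[[0,0,0],[0,0,0],0.055],[[0,0,0],[0,0,0],0.06],[[0,0,0],[0,0,0],0.06],[[0,0,0],[0,0,0],0.06],[[0,0,0],[0,0,0],0.06],[[0,0,-0.03],[0,0,0],0.06],[[0,0,-0.07],[0,0,0],0.06],[[0,0,-0.11],[0,0,0],0.0918],[[0,0,-0.11],[0,0,0],0.0918]]'; python3 - <<'E'
from h import *
c=cap('scene'); save(c,'s3.png',(145,150,435,290),2.7)
import pickle;pickle.dump(c,open("scene3.pkl","wb"))
# aim: clip barrel of mid; nominal after slide, plank frame
yaw=-.1335;ctr=np.array([656.1,44.0]);Rm=np.array([[np.cos(yaw),-np.sin(yaw)],[np.sin(yaw),np.cos(yaw)]])
b=ctr+Rm@[35.6-50,1.0];print(b,toolstep((b[0],b[1],130),-.1335))
E
```

```text
time: 12.75
tool_pos: [513.8, -374.7, 185.3]
tcp_rot: [3.142, -0.0, -0.065]
contact_force: [0.0, 0.4, 0.3]
grip_width: 45.1
time: 13.5
tool_pos: [515.2, -376.1, 304.0]
tcp_rot: [3.132, -0.012, -0.065]
contact_force: [1.1, -0.6, 0.6]
grip_width: 69.0
[641.96123354  46.90779694] (array([ 0.0995, -0.43  ,  0.0094]), array([ 0.0062, -0.0082,  0.0683]))
```

View pics/s3.png

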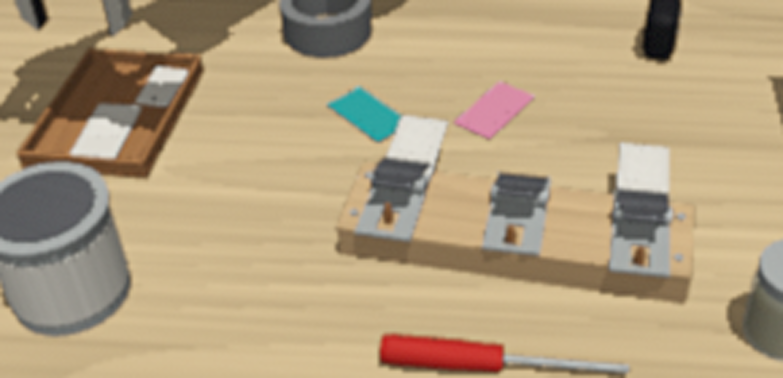

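The card lies flat in the tray at (105,130), beside the tag (165,88). Now to locate the slid clip precisely.

```bash
python3 - <<'E'
from h import *
import pickle
c=cap('top');pickle.dump(c,open("top4.pkl","wb")); save(c,'t4.png',(285,130,345,180),10)
s=pickle.load(open("scene3.pkl","rb"))
yaw=-.1335;ctr=np.array([656.1,44.0]);Rm=np.array([[np.cos(yaw),-np.sin(yaw)],[np.sin(yaw),np.cos(yaw)]])
g=lambda u,v,z:(Rm.T@(px2w(s,145+(u+.5)/2.7-.5,150+(v+.5)/2.7-.5,z)[:2]-ctr)).round(1)
print("rear edge",g(484,247,38),g(543,253,38),"barrel ends top",g(495,180,57),g(550,184,57))
E
```

```text
rear edge [ 43.5 -16.1] [40.5 34.5] barrel ends top [-21.5 -18.7] [-25.9  30.2]
```

View pics/t4.png

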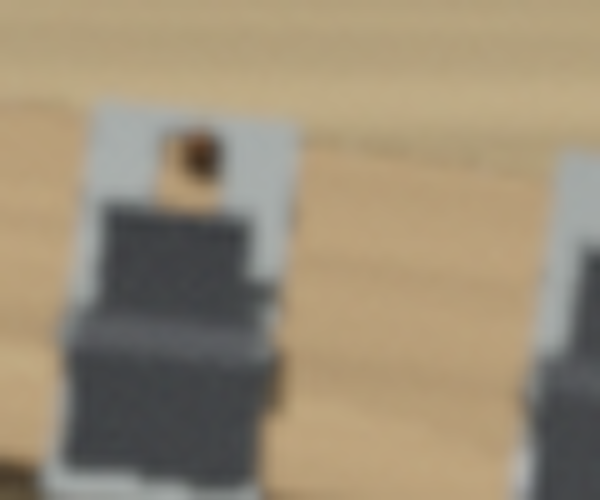

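```bash
python3 - <<'E'
from h import *
import pickle
c=pickle.load(open("top4.pkl","rb"))
f=lambda u,v,z:px2w(c,285+(u+.5)/10-.5,130+(v+.5)/10-.5,z)[:2]
a,b=f(95,103,41),f(300,124,41);fl,fr=f(42,490,41),f(262,500,41)
m=(a+b)/2;print("rear",a.round(1),b.round(1),np.linalg.norm(a-b),"mid",m.round(1))
e=a-b;print("yaw rear",np.arctan2(-e[0],e[1]), "front",fl.round(1),fr.round(1))
h=(fl+fr)/2; d=m-h; print("axis yaw",np.arctan2(d[1],d[0]),"len",np.linalg.norm(d))
o=m-61*np.array([np.cos(-.125),np.sin(-.125)]);print("origin",o, "barrel ends z50", f(65,335,55),f(280,350,55))
for y in(-.1335,):print(toolstep((o[0],o[1],130),y), np.array([np.cos(y)*(o[0]-656.1)+np.sin(y)*(o[1]-44),-np.sin(y)*(o[0]-656.1)+np.cos(y)*(o[1]-44)]))
E
```

```text
rear [704.8  66.9] [700.8  17.8] 49.33243081751395 mid [702.8  42.3]
yaw rear -0.08117332478591471 front [609.9  76.7] [608.7  24.7]
axis yaw -0.08893303695819395 len 93.82488400862022
origin [642.24026903  49.95477351] barrel ends z50 [644.09085826  71.69826923] [641.70549765  21.30710438]
(array([ 0.1003, -0.4325,  0.0075]), array([ 0.0029, -0.0037,  0.0683])) [-14.52901152   4.05700557]
```

```bash
python3 -m pendant '[[[0.009,-0.039,0],[0,0,0],0.0918],[[0.018,-0.078,0],[0,0,0.035],0.0918],[[0.027,-0.117,0],[0,0,0.035],0.0918],[[0.036,-0.156,0],[0,0,0.035],0.0918],[[0.045,-0.195,0],[0,0,0.035],0.0918],[[0.054,-0.234,0],[0,0,0.035],0.0918],[[0.063,-0.273,0],[0,0,0.035],0.0918],[[0.072,-0.312,0],[0,0,0.035],0.0918],[[0.081,-0.35,0],[0,0,0.035],0.0918],[[0.09,-0.39,0],[0,0,0.035],0.0918]]'; python3 -m pendant '[[[0.0105,-0.040,0],[0,0,0],0.0918],[[0.0105,-0.04,0],[0,0,0],0.0918],[[0.0105,-0.04,0],[0,0,0],0.0918],[[0.0105,-0.04,0],[0,0,0],0.0918],[[0.0105,-0.04,0],[0,0,0],0.0918]]';python3 - <<'E'
from h import *
print(toolstep((642.2,47.5,60.5),-.10))
E
```

```text
time: 14.43
tool_pos: [628.8, 10.2, 293.2]
tcp_rot: [3.141, 0.003, -0.1]
contact_force: [0.6, -0.4, 0.2]
grip_width: 92.0
time: 14.85
tool_pos: [643.0, 45.9, 294.1]
tcp_rot: [3.141, 0.002, -0.102]
contact_force: [0.7, 1.1, -0.6]
grip_width: 91.7
(array([-0.0008, -0.0015,  0.0746]), array([ 0.0005,  0.002 , -0.0015]))
```

```bash
python3 -m pendant '[[[-0.0005,-0.0015,0.03],[0,0,0],0.0918],[[-0.0005,-0.0015,0.055],[0,0,0],0.0918],[[-0.0005,-0.0015,0.068],[0,0,0],0.0918],[[-0.0005,-0.0015,0.068],[0,0,0],0.0918],[[-0.0005,-0.0015,0.068],[0,0,0],0.0918],[[-0.0005,-0.0015,0.068],[0,0,0],0.0918],[[-0.0005,-0.0015,0.068],[0,0,0],0.0918]]';python3 - <<'E'
from h import *
print(toolstep((642.2,47.5,60.5),-.10))
E
```

```text
time: 15.43
tool_pos: [643.6, 48.1, 228.7]
tcp_rot: [-3.142, -0.003, -0.101]
contact_force: [0.0, 0.4, 0.0]
grip_width: 91.8
(array([-0.0013,  0.0007,  0.0092]), array([-0.    , -0.0028, -0.0011]))
```

```bash
python3 -m pendant '[[[-0.001,0.0005,0.009],[0,0,0],0.0918],[[-0.001,0.0005,0.009],[0,0,0],0.0918],[[-0.001,0.0005,0.009],[0,0,0],0.0918],[[-0.001,0.0005,0.009],[0,0,0],0.07],[[-0.001,0.0005,0.009],[0,0,0],0.055],[[-0.001,0.0005,0.009],[0,0,0],0.04],[[-0.001,0.0005,0.009],[0,0,0],0.04],[[-0.001,0.0005,0.009],[0,0,0],0.04],[[-0.001,0.0005,0.009],[0,0,0],0.04],[[-0.001,0.0005,0.009],[0,0,0],0.04]]';python3 -m pendant '[[[0,0,0],[0,0,0],0.04],[[0,0,0],[0,0,0],0.04]]'
```

```text
time: 16.27
tool_pos: [642.0, 48.4, 218.1]
tcp_rot: [3.142, -0.0, -0.1]
contact_force: [-0.1, -1.5, -0.4]
grip_width: 49.8
time: 16.43
tool_pos: [642.0, 48.4, 218.1]
tcp_rot: [-3.142, -0.0, -0.1]
contact_force: [-0.2, 0.8, 1.1]
grip_width: 49.8
```

```bash
python3 -m pendant '[[[0.003,0,0],[0,0,0],0.04],[[0.003,0,-0.006],[0,0,0],0.04],[[0.003,0,-0.012],[0,0,0],0.04],[[0.003,0,-0.018],[0,0,0],0.04],[[0.003,0,-0.026],[0,0,0],0.04],[[0.003,0,-0.036],[0,0,0],0.04],[[0.003,0,-0.06],[0,0,0],0.04],[[0.003,0,-0.09],[0,0,0],0.04],[[0.003,0,-0.11],[0,0,0],0.04],[[0.003,0,-0.11],[0,0,0],0.04]]';python3 - <<'E'
from h import *
c=cap('scene'); save(c,'s5.png',(250,130,590,310),2.3)
tub=np.array([507.5,402.5]);yaw=-.012
print(toolstep((tub[0]-38,tub[1],160),yaw))
E
```

```text
time: 17.27
tool_pos: [645.9, 48.1, 334.5]
tcp_rot: [-3.141, -0.01, -0.1]
contact_force: [1.0, 0.3, -0.3]
grip_width: 49.5
(array([-0.2106, -0.3351,  0.0114]), array([ 0.    , -0.0066, -0.0881]))
```

View pics/s5.png

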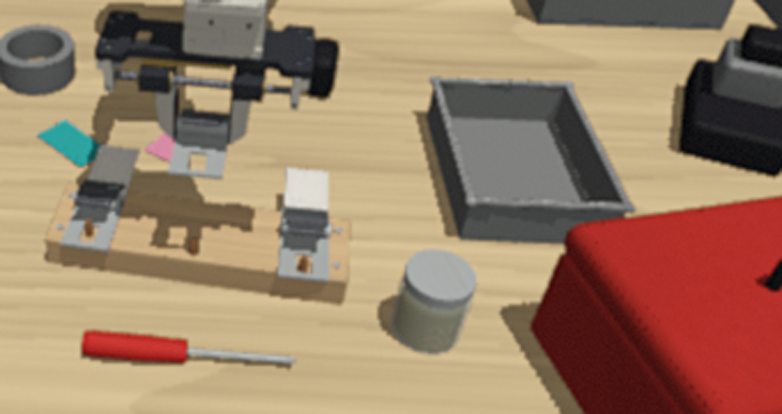

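Clip is off its peg, held at (203,145), with the bare peg at (193,240). The other two still hang with their cards in. Now to the −x half of the tub.

```bash
python3 -m pendant '[[[-0.022,-0.033,0],[0,0,0],0.04],[[-0.044,-0.066,0],[0,0,-0.06],0.04],[[-0.067,-0.1,0],[0,0,-0.123],0.04],[[-0.089,-0.133,0],[0,0,-0.123],0.04],[[-0.111,-0.166,0],[0,0,-0.123],0.04],[[-0.134,-0.2,0],[0,0,-0.123],0.04],[[-0.156,-0.233,0],[0,0,-0.123],0.04],[[-0.178,-0.266,0],[0,0,-0.123],0.04],[[-0.2,-0.3,0],[0,0,-0.123],0.04],[[-0.2225,-0.333,0],[0,0,-0.123],0.04]]';python3 -m pendant '[[[0,0,0.03],[0,0,0],0.04],[[0,0,0.06],[0,0,0],0.04],[[0,0,0.07],[0,0,0],0.04],[[0,0,0.07],[0,0,0],0.04],[[0,0,0.07],[0,0,0],0.04]]'; python3 - <<'E'
from h import *
print(toolstep((457.5,401.4,27),.023))
c=cap('top'); save(c,'t5.png',(80,140,240,300),3.5)
E
```

```text
time: 18.15
tool_pos: [455.4, 403.0, 326.9]
tcp_rot: [3.14, 0.002, 0.023]
contact_force: [0.7, -0.1, -0.2]
grip_width: 49.9
time: 18.57
tool_pos: [457.3, 401.3, 257.8]
tcp_rot: [3.141, 0.001, 0.022]
contact_force: [-0.3, -0.1, -0.2]
grip_width: 49.9
(array([ 0.0003, -0.0002,  0.0718]), array([ 0.0009,  0.0012, -0.0009]))
```

View pics/t5.png

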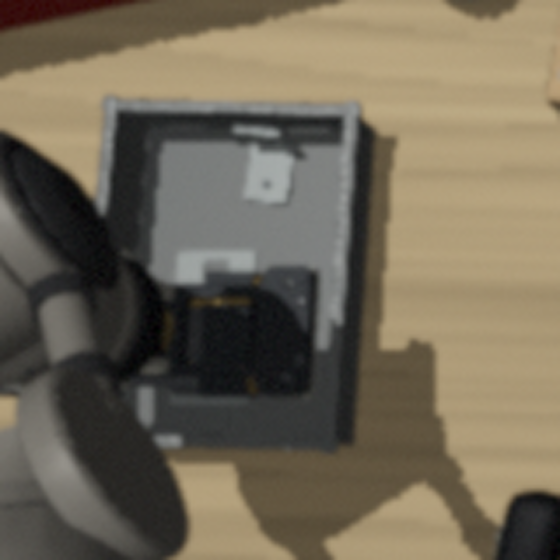

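Clip tail (215,262) is inside the tub and clear of the bracket (268,180). I'll lower, release and rise.

```bash
python3 -m pendant '[[[0,0,0.03],[0,0,0],0.04],[[0,0,0.055],[0,0,0],0.04],[[0,0,0.066],[0,0,0],0.04],[[0,0,0.071],[0,0,0],0.04],[[0,0,0.071],[0,0,0],0.04],[[0,0,0.071],[0,0,0],0.04],[[0,0,0.071],[0,0,0],0.04]]'
```

```text
time: 19.2
tool_pos: [457.6, 402.0, 188.8]
tcp_rot: [-3.14, -0.003, 0.023]
contact_force: [-0.0, -0.1, -1.5]
grip_width: 49.8
```

```bash
python3 -m pendant '[[[0,0,0.003],[0,0,0],0.04],[[0,0,0.003],[0,0,0],0.04],[[0,0,0.003],[0,0,0],0.055],[[0,0,0.003],[0,0,0],0.065],[[0,0,0.003],[0,0,0],0.07],[[0,0,0.003],[0,0,0],0.07],[[0,0,-0.01],[0,0,0],0.07],[[0,0,-0.04],[0,0,0],0.07],[[0,0,-0.08],[0,0,0],0.08],[[0,0,-0.11],[0,0,0],0.0918]]';python3 - <<'E'
from h import *
print(toolstep((559.8,-52.1,130),-.1335))
E
```

```text
time: 20.03
tool_pos: [457.0, 401.7, 299.4]
tcp_rot: [-3.141, -0.001, 0.023]
contact_force: [1.6, 1.2, -0.0]
grip_width: 79.0
(array([0.0924, 0.4561, 0.0102]), array([-0.0006, -0.001 ,  0.1563]))
```

```bash
python3 -m pendant '[[[0.008,0.038,0],[0,0,0.05],0.0918],[[0.016,0.076,0],[0,0,0.1],0.0918],[[0.023,0.114,0],[0,0,0.156],0.0918],[[0.031,0.152,0],[0,0,0.156],0.0918],[[0.039,0.19,0],[0,0,0.156],0.0918],[[0.046,0.228,0],[0,0,0.156],0.0918],[[0.054,0.266,0],[0,0,0.156],0.0918],[[0.062,0.304,0],[0,0,0.156],0.0918],[[0.07,0.342,0],[0,0,0.156],0.0918],[[0.077,0.38,0],[0,0,0.156],0.0918]]';python3 -c "
from h import *
print(toolstep((559.8,-52.1,110),-.1335))
c=cap('top'); save(c,'t6.png',(80,130,240,300),3)"
```

```text
time: 20.87
tool_pos: [542.8, 21.6, 297.4]
tcp_rot: [3.142, -0.001, -0.133]
contact_force: [0.6, 0.5, 0.1]
grip_width: 91.5
(array([0.0267, 0.0708, 0.0284]), array([ 0.    , -0.0007,  0.0003]))
```

View pics/t6.png

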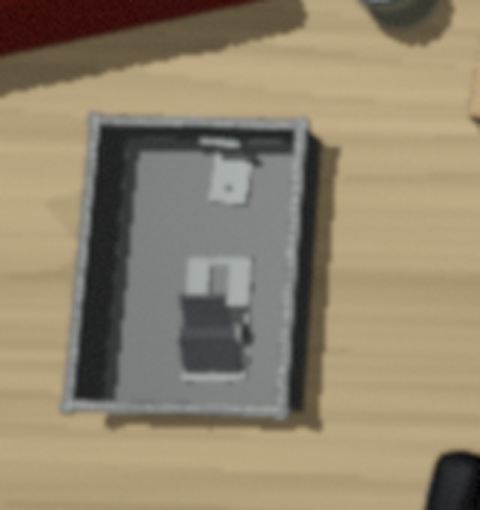

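The clip lies flat in the tub at (215,320), clear of the bracket (230,180). Next, the right card.

```bash
python3 -m pendant '[[[0.013,0.036,0],[0,0,0],0.0918],[[0.0265,0.071,0.01],[0,0,0],0.0918],[[0.0265,0.071,0.028],[0,0,0],0.0918],[[0.0265,0.071,0.028],[0,0,0],0.0918],[[0.0265,0.071,0.028],[0,0,0],0.0918],[[0.0265,0.071,0.028],[0,0,0],0.0918]]';python3 -c "
from h import *
print(toolstep((559.8,-52.1,44),-.1335))"
```

```text
time: 21.42
tool_pos: [559.4, -49.4, 269.6]
tcp_rot: [-3.141, 0.0, -0.132]
contact_force: [0.1, 0.2, -0.3]
grip_width: 91.7
(array([0.0008, 0.0026, 0.0666]), array([-0.0001,  0.    ,  0.0013]))
```

```bash
python3 -m pendant '[[[0.0005,0.001,0.03],[0,0,0],0.0918],[[0.0005,0.001,0.055],[0,0,0],0.0918],[[0.0005,0.001,0.066],[0,0,0],0.0918],[[0.0005,0.001,0.066],[0,0,0],0.0918],[[0.0005,0.001,0.066],[0,0,0],0.0918],[[0.0005,0.001,0.066],[0,0,0],0.0918],[[0.0005,0.001,0.066],[0,0,0],0.0918]]';python3 -c "
from h import *
print(toolstep((559.8,-52.1,44),-.1335))"
```

```text
time: 22.0
tool_pos: [560.4, -51.3, 204.7]
tcp_rot: [3.141, -0.003, -0.133]
contact_force: [-0.2, -0.2, 0.4]
grip_width: 91.5
(array([-0.0005,  0.0009,  0.0017]), array([ 0.0003, -0.0029,  0.0007]))
```

```bash
python3 -m pendant '[[[0,0,0.0015],[0,0,0],0.07],[[0,0,0.0015],[0,0,0],0.055],[[0,0,0.0015],[0,0,0],0.04],[[0,0,0.0015],[0,0,0],0.04],[[0,0,0.0015],[0,0,0],0.04],[[0,0,0.0015],[0,0,0],0.04],[[0,0,0.0015],[0,0,0],0.04],[[0,0,0.0015],[0,0,0],0.04],[[0,0,0.0015],[0,0,0],0.04]]';python3 -m pendant '[[[0,0,0],[0,0,0],0.04],[[0,0,0],[0,0,0],0.04]]'; python3 -m pendant '[[[-0.001,0,0],[0,0,0],0.04],[[-0.002,0,0],[0,0,0],0.04],[[-0.002,0,0],[0,0,0],0.04]]'
```

```text
time: 22.75
tool_pos: [559.7, -51.5, 201.5]
tcp_rot: [3.141, 0.0, -0.133]
contact_force: [0.4, -0.1, 1.0]
grip_width: 45.1
time: 22.92
tool_pos: [559.7, -51.5, 201.5]
tcp_rot: [3.142, 0.0, -0.133]
contact_force: [0.2, -0.1, 1.3]
grip_width: 45.2
time: 23.17
tool_pos: [557.6, -51.2, 201.6]
tcp_rot: [3.142, 0.0, -0.133]
contact_force: [-0.6, -0.1, 0.2]
grip_width: 45.1
```

```bash
for i in 1 2 3 4 ; do python3 -m pendant '[[[-0.001,0,0],[0,0,0],0.04],[[-0.001,0,0],[0,0,0],0.04]]'|grep -E "pos|force"; done
```

```text
tool_pos: [556.7, -51.0, 201.6]
contact_force: [-0.3, 0.2, -0.4]
tool_pos: [555.7, -50.9, 201.5]
contact_force: [-0.6, 0.1, 0.1]
tool_pos: [554.7, -50.8, 201.6]
contact_force: [-0.1, 0.3, -0.5]
tool_pos: [553.7, -50.6, 201.6]
contact_force: [0.1, 0.0, -0.6]
```

```bash
for i in 1 2 3 ; do python3 -m pendant '[[[-0.001,0,0],[0,0,0],0.04],[[-0.001,0,0],[0,0,0],0.04]]'|grep -E "pos|force"; done
```

```text
tool_pos: [552.7, -50.5, 201.5]
contact_force: [-0.2, 0.2, -0.7]
tool_pos: [551.7, -50.4, 201.5]
contact_force: [-0.2, -0.2, -0.6]
tool_pos: [550.7, -50.2, 201.6]
contact_force: [-0.7, 0.6, 0.6]
```

```bash
for i in 1 2 3 ; do python3 -m pendant '[[[-0.001,0,0],[0,0,0],0.04],[[-0.001,0,0],[0,0,0],0.04]]'|grep -E "pos|force"; done
```

```text
tool_pos: [549.8, -50.1, 201.6]
contact_force: [0.1, 0.3, -0.2]
tool_pos: [549.2, -50.1, 201.8]
contact_force: [2.3, -1.3, -1.1]
tool_pos: [548.7, -50.0, 202.1]
contact_force: [5.5, -0.4, -1.1]
```

```bash
for i in 1 2 ; do python3 -m pendant '[[[-0.0005,0,0],[0,0,0],0.04],[[-0.0005,0,0],[0,0,0],0.04],[[-0.0005,0,0],[0,0,0],0.04]]'|grep -E "pos|force"; done
```

```text
tool_pos: [548.5, -50.0, 202.2]
contact_force: [6.2, 0.3, -1.4]
tool_pos: [548.3, -50.0, 202.3]
contact_force: [7.5, -0.1, -0.5]
```

```bash
python3 -m pendant '[[[-0.0002,0,0],[0,0,0],0.04],[[-0.0002,0,0],[0,0,0],0.04],[[-0.0002,0,0],[0,0,0],0.04]]'|grep -E "pos|force"; for i in 1 2 ; do python3 -m pendant '[[[0,0,0],[0,0,0],0.04],[[0,0,0],[0,0,0],0.04],[[0,0,0],[0,0,0],0.04]]'|grep -E "pos|force"; done
```

```text
tool_pos: [548.2, -50.0, 202.4]
contact_force: [7.5, -1.5, -1.1]
tool_pos: [548.2, -50.0, 202.4]
contact_force: [7.8, -1.0, -1.4]
tool_pos: [548.2, -50.0, 202.4]
contact_force: [8.0, -1.0, -1.4]
```

The right clip also holds 8 N. I'll ease it back, release and rise.

```bash
python3 -m pendant '[[[0.003,0,0],[0,0,0],0.04],[[0.006,0,0],[0,0,0],0.04],[[0.009,0,0],[0,0,0],0.04],[[0.012,0,0],[0,0,0],0.04],[[0.013,0,0],[0,0,0],0.04],[[0.013,0,0],[0,0,0],0.04],[[0.013,0,0],[0,0,0],0.04]]'; python3 -m pendant '[[[0,0,0],[0,0,0],0.055],[[0,0,0],[0,0,0],0.07],[[0,0,0],[0,0,0],0.0918],[[0,0,0],[0,0,0],0.0918],[[0,0,0],[0,0,0],0.0918],[[0,0,0],[0,0,0],0.0918],[[0,0,-0.03],[0,0,0],0.0918],[[0,0,-0.07],[0,0,0],0.0918],[[0,0,-0.11],[0,0,0],0.0918],[[0,0,-0.15],[0,0,0],0.0918]]'; python3 -m pendant '[[[-0.03,0,-0.04],[0,0,0],0.0918],[[-0.07,0,-0.06],[0,0,0],0.0918],[[-0.1,0,-0.08],[0,0,0],0.0918],[[-0.1,0,-0.08],[0,0,0],0.0918],[[-0.1,0,-0.08],[0,0,0],0.0918],[[-0.1,0,-0.08],[0,0,0],0.0918]]'; python3 -c "
from h import *
c=cap('scene'); save(c,'s9.png',(130,130,570,310),1.8)"
```

```text
time: 26.67
tool_pos: [559.7, -51.5, 201.5]
tcp_rot: [3.142, -0.0, -0.133]
contact_force: [-0.4, 0.4, -0.2]
grip_width: 45.7
time: 27.5
tool_pos: [559.2, -51.3, 353.1]
tcp_rot: [-3.142, 0.001, -0.133]
contact_force: [1.5, -0.7, 0.2]
grip_width: 91.7
time: 28.0
tool_pos: [460.6, -38.2, 431.7]
tcp_rot: [3.141, -0.001, -0.133]
contact_force: [-0.1, -0.6, -0.2]
grip_width: 91.9
```

View pics/s9.png

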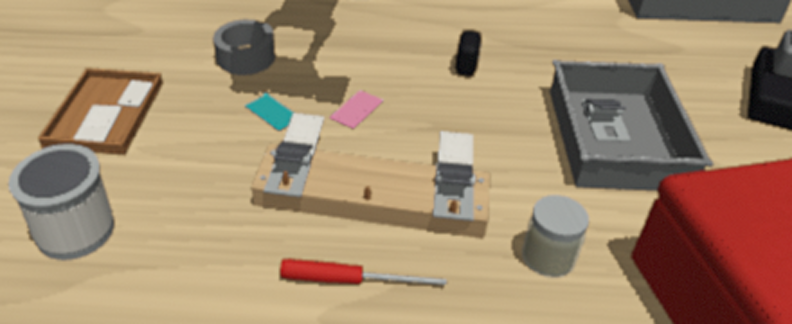

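The final view shows the card in the tray (98,123) and the clip in the tub (605,120). The outer clips hang with their cards in, (300,130) and (455,150), and the bystanders haven't moved. Handing in.

```bash
python3 -c "
from plant import close_job
print(close_job())"
```

```text
the job is handed in; nothing more can be done
None
```

The middle clip was the tired one: its card now lies flat in the wooden tray, and the clip is flat in the scrap tub, clear of the bracket. I handed the job in at about 28 s, against the 72 s limit.

- **Tugs, left to right:** the left card held at a steady 8 N or so (highest reading 8.8 N). The middle card slid out at about 2 to 3 N. The right card held at about 8 N (highest reading 8.0 N).
- **Good clips:** each slid forward a few millimetres to its peg during the tug. I eased both back to about where they hung, within roughly 1 mm by the arm's reading, then let go.
- **Last picture:** the left and right clips hang on their pegs with cards in, and the middle peg is bare. Nothing else on the bench looks moved, and the arm is raised clear of everything.
- **Disagreement:** the scene and top cameras differed by several millimetres on where the middle clip lay, so I used the top view, and the grip closed cleanly on the barrel.
- **Card drop:** the fingertips reach 19 mm below the grip, so the card fell about 18 mm into the tray.
- **Not checked:** forces were read only at the end of each short move, so brief peaks between readings were not seen.

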